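Fetch the bearing from behind the containers

ROBOT

A 6-joint arm with a two-finger parallel gripper is mounted at the origin on the work surface. World frame = base frame: x ahead of the robot, y to its left, z up, the work surface at z = 0. Lengths are in m, angles in rad, forces in N, time in s.
With the tool pointing down it reaches from about 0.3 to 0.775 m from the base axis. Payload 14.6 kg.
Tool frame: the origin (TCP) lies midway between the tips of the shut fingers; the grasp point (between the pads) lies 19 mm behind it; z points along the fingers, y is the line along which they close (so a half turn about z gives the same grasp; the last joint's range is limited). The gripper opens to 94 mm and grips with 3 to 60 N. Pads are 16 mm wide; open, the fingers measure 119 mm over their backs; the gripper's body (75 mm by 177 mm) begins 78 mm behind the grasp point.
Start: joints at [1.055, 0.3, 1.521, -0, 1.321, -0.067], TCP at [0.239, 0.496, 0.205] pointing down, gripper open.
Joint ranges: [-3.03, 3.03], [-0.79, 2.21], [0.23, 2.52], [-1.04, 4.18], [0, 3.07], [-2.55, 2.55]. Speed limits (rad/s): [2.22, 2.22, 2.57, 3.14, 3.14, 3.14].

INTERFACE

Orientations are given as a rotation vector (axis times angle).
In Python, from workcell import * gives the robot as it stands. Calls block until the motion is done:
- move_ptp(position, orientation): joint-space move of the TCP to a pose.
- move_straight(position, max_speed=0.15, rotation=None, force_limit=None): straight line of the TCP; rotation=None keeps the orientation; max_speed is the mean speed in m/s. With force_limit (N) it stops when the force on the tool has changed by that much, and returns True; else False.
- movej(angles): joint-space move.
- move_gripper(opening): finger opening in m; the grip force is fixed at half the most; returns when the fingers have stopped.
- hold(seconds).
- solve_ik(position, orientation): joint angles nearest the present ones, or None.
- grab_frame(name): name is "scene" or "top" or "wrist"; returns (picture, depth): 384x512x3 uint8, red, green, blue; 384x512 float32, m along the optical axis (not along the pixel's ray), 0 where there is no reading.
- calibration(name): a dict with "fx", "fy", "cx", "cy" (pixels), "extrinsics" (4x4, takes a point from world to camera coordinates). Camera axes: x right, y down, z forward; pixel columns grow to the right and rows downward; lengths in m; the calibration is good to about 2 mm. A picture is of the moment at which its call begins: read the wrist's pose just before it. calibration takes no time and is no camera call; for the wrist camera it gives the pose at the moment of the call.
A pose or a line that the arm cannot do raises PlanningError and nothing moves.
- hand_in(): hands the job in; it is judged then, once.
Trained networks look in the newest picture that a camera, given by its name, has taken for a name from the list of things; names that differ only in an ending like _2 or _b are one class to them, and where a whole thing is asked for, a point or a joint stands for the part that bears it (a point fixed in the world has none). Each returns a list of dicts, best first, with "p" (0 to 1); they miss things now and then, are a little off and sometimes report something else, mostly with a low value. They report only what shows in the picture. A call takes as long as a camera call.
- boxes_of(camera, target): "point" ([x, y, z] in m, in world coordinates, good to about 4 mm: the middle of the surface that is visible of it).
- cut_out(camera, target): "pixels" (384x512 bool, what is visible of it).
- tip_of(camera, target): "point" ([x, y, z] in m, in world coordinates, good to about 4 mm: a listed point, or the origin of a listed thing).
Readings, each from a call of its own:
- read_time(): time.
- read_joint_pos(): joint angles.
- read_qd(): joint speeds.
- read_joint_efforts(): joint torques, N m.
- read_position(): TCP position.
- read_ee_rot(): TCP orientation.
- read_ft_force(): force on the tool from outside, world axes, zero at the start.
- read_torque(): the same for the moment, N m.
- read_opening(): finger opening in m.
- read_finger_force(): force on a finger pad.
Only numpy, scipy, OpenCV 4.12 (cv2) and the standard library are available. Lean on these libraries where they do the work, as an engineer would, in place of code of your own. Each camera call takes 0.05 s, during which the arm holds its last target. There are 200 camera calls.

TASK

Clear the spray can, the screw jar and the oil tin off the rack and stand all three in the shallow tray. Then fetch the pillow-block bearing from behind them and set it centred and square on the raised pad of the base plate, its feet along the pad's length. Only then put each container back on the rack, within about a centimetre of where it stood at the start; keep the containers upright throughout and leave the pulley where it is.

Things in the scene. Friction and masses are not known exactly. Their poses are not given: they have to be found in the camera images.
- spray_can: Aluminium spray can, upright, round, 56 mm diameter, straight-sided up to 110 mm, then a shoulder and a white cap 36 mm wide; 141 mm tall in all; about 0.3 kg. Origin: centre of its underside, z up. It starts on the rack's front row.
- jar: Glass jar of screws with a steel lid, upright, round, 66 mm diameter up to 98 mm, then a shoulder and the lid 61 mm wide; 128 mm tall; rigid; about 0.4 kg. Origin: centre of its underside, z up. It starts on the rack's front row.
- oil_tin: Rectangular grey oil tin, upright, 50 mm (its x) by 62 mm (its y), 128 mm tall, with a black spout cap 22 mm wide standing 12 mm higher at y = +17 mm; about 0.4 kg. Origin: centre of its underside, z up. It starts on the rack's front row, its x axis nearly along the rack's x.
- bearing: Grey pillow-block bearing on its feet: base 34 mm (x) by 66 mm (y), 10 mm high; on it a round housing, bore along x, 48 mm diameter, 24 mm thick (x = -12 to 12 mm), centred 28 mm up, best gripped across the 24 mm; 52 mm tall, 0.35 kg. Origin: centre of its underside, z up, y along its length; half a turn makes no difference. It starts on the rack behind the containers.
- pulley: Aluminium belt pulley lying flat, 50 mm diameter, 34 mm tall with its hub. Origin: centre of its underside. It stands behind the containers beside the bearing and is to stay there (moving it by 20 mm fails).
- rack: Low fixed plywood board, 190 mm (x) by 330 mm (y), floor 18 mm above the origin, steel edges 27 mm high at the back (+x) and both ends. Origin: centre of its underside on the bench; x points away from the robot, y along the rows. The containers stand in front, 45 mm before its centre, 100 mm apart, in any order; bearing and pulley 20 mm behind its centre.
- tray: Fixed shallow steel tray, 320 mm (x) by 132 mm (y) outside, rim 14 mm high, walls 4 mm, inner floor 4 mm above the origin. Origin: centre of its underside on the bench, x along its length. It lies left or right of the rack; the three containers fit in it in one row along its length, 97 mm apart.
- plate: Fixed grey base plate, 110 mm (x) by 150 mm (y) by 10 mm, with a raised bright steel pad 38 mm (x) by 70 mm (y) in its middle, the pad's top 14 mm above the origin. Origin: centre of its underside on the bench, y along the pad's length. It lies on the other side of the rack from the tray.

How it is judged:
By the outcome, as a careful person would: the job done as asked, in the order asked, and still so for the second after the job is handed in, with the robot touching nothing.
It also fails if it takes over 144 s, if anything falls off the work surface, if the arm or the gripper's body presses on something with over 40 N, if the wrist force passes 120 N, or if a joint passes its speed limit or range.

## Working session

There is one attempt and no reset: what is moved stays moved. The work goes in short steps, each a Python script; the robot and the scene stay as the last script left them, time stands still between calls to the robot, and variables do not carry over. Pictures are saved under pics/ and viewed, at most 14 in all, crops included, and the job is handed in when it is done.

```bash
ls; mkdir -p pics
python3 - <<'E'
from workcell import *
import cv2
print(read_time(), read_position(), read_ee_rot(), read_opening())
for c in ("scene","top"):
    im,d=grab_frame(c); cv2.imwrite(f"pics/{c}0.png",im[:,:,::-1])
    for n in ["spray_can","jar","oil_tin","bearing","pulley","rack","tray","plate"]:
        for f in (boxes_of,tip_of):
            r=f(c,n)[:2]; print(c,n,f.__name__,[(round(q["p"],2),[round(float(v),3) for v in q["point"]]) for q in r])
print(read_time())
E
```

```text
pics
0.0 [0.23851049 0.4952946  0.20485852] [-6.98957266e-01 -3.06250959e+00  1.81260184e-03] 0.09391219093941768
scene spray_can call []
scene spray_can call [(0.78, [0.563, 0.076, 0.014])]
scene jar call [(0.81, [0.579, -0.037, 0.112])]
scene jar call [(0.58, [0.557, -0.025, 0.017]), (0.58, [0.566, -0.125, 0.016])]
scene oil_tin call [(0.94, [0.59, -0.135, 0.111])]
scene oil_tin call [(0.94, [0.565, -0.127, 0.018])]
scene bearing call [(0.68, [0.626, 0.035, 0.043])]
scene bearing call [(0.74, [0.622, 0.046, 0.019])]
scene pulley call [(0.77, [0.637, -0.082, 0.041])]
scene pulley call [(0.65, [0.632, -0.077, 0.021])]
scene rack call [(0.62, [0.648, -0.04, 0.02])]
scene rack call [(0.66, [0.603, -0.017, 0.001])]
scene tray call [(0.89, [0.514, 0.338, 0.003])]
scene tray call [(0.66, [0.497, 0.339, -0.001]), (0.58, [0.498, -0.334, -0.002])]
scene plate call [(0.74, [0.505, -0.335, 0.007])]
scene plate call [(0.82, [0.5, -0.335, -0.004])]
top spray_can call [(0.73, [0.549, 0.076, 0.137]), (0.43, [0.555, -0.118, 0.147])]
top spray_can call [(0.84, [0.556, 0.079, 0.019])]
top jar call [(0.76, [0.55, -0.023, 0.148])]
top jar call []
top oil_tin call [(0.76, [0.554, -0.117, 0.146])]
top oil_tin call [(0.6, [0.563, -0.123, 0.019])]
top bearing call [(0.77, [0.618, 0.041, 0.054])]
top bearing call [(0.68, [0.619, 0.045, 0.019])]
top pulley call [(0.79, [0.628, -0.078, 0.038])]
top pulley call [(0.85, [0.632, -0.078, 0.018])]
top rack call [(0.57, [0.621, -0.008, 0.022])]
top rack call []
top tray call [(0.8, [0.492, 0.341, 0.003]), (0.49, [0.555, -0.122, 0.148])]
top tray call [(0.78, [0.498, 0.338, -0.0])]
top plate call []
top plate call [(0.97, [0.496, -0.338, -0.0]), (0.2, [0.633, -0.077, 0.017])]
1.7
```

View pics/top0.png

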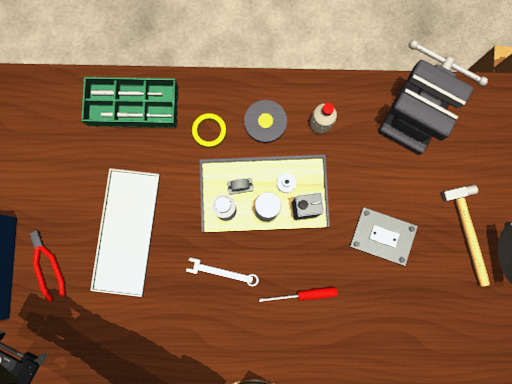

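View pics/scene0.png

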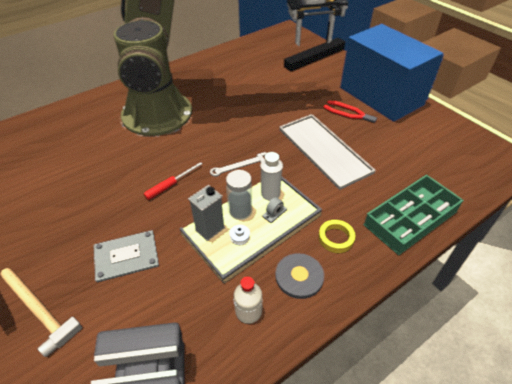

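```bash
cat > h.py <<'E'
from workcell import *
import numpy as np, cv2
from scipy.spatial.transform import Rotation as Ro
def down(a):  # tool z down, closing line (tool y) at world angle a
    y=np.array([np.cos(a),np.sin(a),0]); z=np.array([0,0,-1.]); x=np.cross(y,z)
    return Ro.from_matrix(np.c_[x,y,z]).as_rotvec()
def best(p,a):  # of both half turns, the one nearest in joint space
    q0=np.array(read_joint_pos()); c=[]
    for k in (0,np.pi):
        q=solve_ik(p,down(a+k))
        if q is not None: c.append((np.abs(np.array(q)-q0).max(),k))
    return down(a+min(c)[1])
def cloud(d,c):  # world xyz per pixel
    v,u=np.indices(d.shape); E=np.array(c["extrinsics"])
    P=np.stack([(u-c["cx"])*d/c["fx"],(v-c["cy"])*d/c["fy"],d],-1)
    return (P-E[:3,3])@E[:3,:3]
E
python3 - <<'E'
from h import *
c=calibration("wrist"); E=np.array(c["extrinsics"]); 
print("cam pos",-E[:3,:3].T@E[:3,3],"axes",E[:3,:3].round(2),c["fx"], read_position())
for n,p in {"tray":(.44,.30,.40),"rack":(.55,-.02,.42),"plate":(.44,-.3,.32)}.items():
    move_ptp(p,best(p,np.pi/2))
    c=calibration("wrist"); im,d=grab_frame("wrist"); E=np.array(c["extrinsics"])
    np.savez(f"pics/{n}.npz",im=im,P=cloud(d,c),d=d,cam=-E[:3,:3].T@E[:3,3]); cv2.imwrite(f"pics/w_{n}.png",im[:,:,::-1])
    print(n,read_time(),(-E[:3,:3].T@E[:3,3]).round(3),E[:3,:3].round(2).tolist())
ims=[cv2.imread(f"pics/w_{n}.png") for n in ("tray","rack","plate")]
cv2.imwrite("pics/w_all.png",cv2.resize(np.vstack([np.hstack(ims[:2]),np.hstack([ims[2],0*ims[2]])]),(800,600)))
E
```

```text
cam pos [0.17112814 0.52901026 0.38459541] axes [[ 0.43  0.9  -0.  ]
 [ 0.87 -0.42  0.26]
 [ 0.23 -0.11 -0.97]] 294.8973499627809 [0.23862989 0.49553194 0.2054288 ]
tray 3.0417 [0.365 0.301 0.579] [[-0.0, 1.0, -0.0], [0.97, 0.0, 0.26], [0.26, -0.0, -0.97]]
rack 4.375 [ 0.475 -0.018  0.599] [[-0.0, 1.0, -0.0], [0.97, 0.0, 0.26], [0.26, 0.0, -0.97]]
plate 5.6333 [ 0.366 -0.299  0.5  ] [[-0.0, 1.0, -0.0], [0.97, 0.0, 0.26], [0.26, -0.0, -0.97]]
```

View pics/w_all.png

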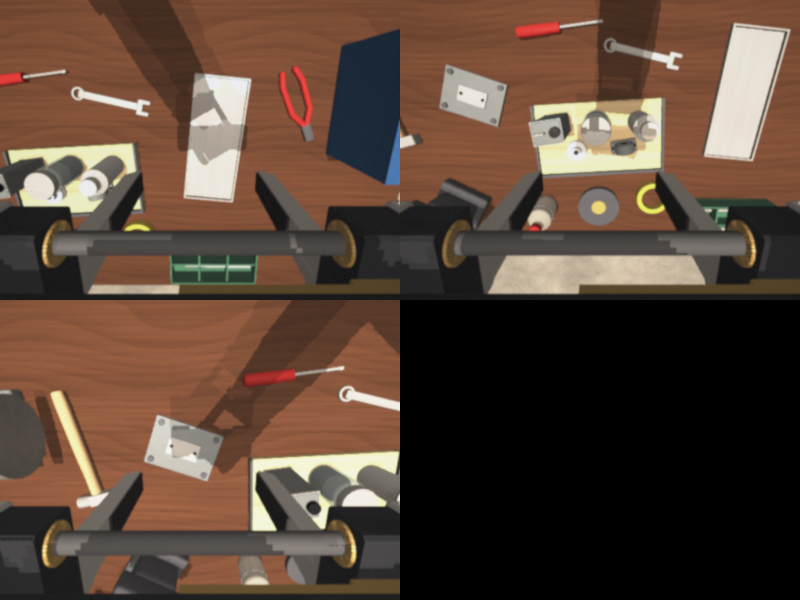

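```bash
cat > m.py <<'E'
import numpy as np,cv2
def rect(P,m,label):
    # largest connected component, then minimum area rectangle in world xy
    n,L,S,_=cv2.connectedComponentsWithStats(m.astype(np.uint8)); k=1+S[1:,4].argmax(); q=P[L==k]
    (c,s,a)=cv2.minAreaRect((q[:,:2]*1000).astype(np.float32)); print(label,"c",np.round(c,1),"s",np.round(s,1),"a",round(a,1),"z",np.percentile(q[:,2],[5,50,95]).round(4),len(q)); return q
if __name__=="__main__":
    T=np.load("pics/plate.npz"); P,im,d=T["P"],T["im"].astype(int),T["d"]; x,y,z=np.moveaxis(P,-1,0)
    near=(np.hypot(x-.497,y+.337)<.13)&(d>0)
    print("bench z",np.median(z[near&(np.hypot(x-.497,y+.337)>.11)]), "std",z[near&(np.hypot(x-.497,y+.337)>.11)].std())
    rect(P,near&(z>.006),"plate"); rect(P,near&(z>.0122)&(np.hypot(x-.497,y+.337)<.05),"pad")
    T=np.load("pics/tray.npz"); P,im,d=T["P"],T["im"].astype(int),T["d"]; x,y,z=np.moveaxis(P,-1,0)
    near=(abs(x-.497)<.2)&(abs(y-.338)<.13)&(d>0)&(z<.03)
    rect(P,near&(z>.0025),"tray")
    rect(P,near&(im[...,2]*1.0/im[...,0].clip(1)>.75),"traycol")
    T=np.load("pics/rack.npz"); P,im,d=T["P"],T["im"].astype(int),T["d"]; x,y,z=np.moveaxis(P,-1,0)
    near=(abs(x-.605)<.16)&(abs(y+.02)<.2)&(d>0)
    rect(P,near&(z>.012)&(z<.3),"rack")
    print("floor z",np.median(z[near&(z>.01)&(z<.024)]))
    for n,cx,cy,zt in [("cancap",.555,.077,.159),("jarlid",.557,-.023,.146),("tin",.56,-.123,.146),("tincap",.56,-.123,.158),("bearing",.62,.043,.066),("pulley",.63,-.077,.052)]:
        m=near&(np.hypot(x-cx,y-cy)<.05)&(abs(z-zt)<.006)
        if m.any(): rect(P,m,n)
        else: print(n,"none")
E
python3 m.py
```

```text
bench z 0.4331218490152682 std 0.19679138334833987
plate c [ 429.8 -305.3] s [ 46.4 138.4] a 0.3 z [0.3617 0.4351 0.4515] 45534
pad c [ 497.2 -334.6] s [72.  38.6] a 72.0 z [0.0127 0.0141 0.0154] 875
tray c [498.7 340.5] s [133.7 320.8] a 84.3 z [0.0029 0.0043 0.014 ] 10113
traycol c [497.8 342.8] s [138.4 325.5] a 84.4 z [0.0022 0.0042 0.0139] 10979
rack c [605.  -17.8] s [191.1 330.6] a 3.4 z [0.0167 0.0194 0.1473] 15611
floor z 0.018076576968340086
cancap c [557.1  79.9] s [34.7 34.7] a 47.6 z [0.1568 0.1589 0.1603] 433
jarlid c [559.2 -25.3] s [59.5 59.4] a 0.8 z [0.1445 0.146  0.1475] 1159
tin c [ 563.4 -123.3] s [50.7 62.8] a 8.3 z [0.1438 0.1458 0.1473] 1088
tincap c [ 560.3 -106.1] s [20.5 20.1] a 86.2 z [0.1561 0.158  0.1593] 165
bearing c [620.6  44.5] s [24.7 38.4] a 9.2 z [0.061  0.0671 0.0701] 265
pulley c [630.3 -75.1] s [22.  23.4] a 46.1 z [0.0486 0.052  0.0536] 126
```

```bash
cat >> h.py <<'E'
D=np.pi/180
RACK=(.605,-.0178,3.4*D); TRAY=(.4987,.3405,-5.7*D)
HOME={"spray_can":(.5571,.0799,3.4*D),"jar":(.5592,-.0253,3.4*D),"oil_tin":(.5634,-.1233,8.3*D)}
G={"spray_can":.085,"jar":.080,"oil_tin":.085}
def slot(i):
    s=.097*i; return (TRAY[0]+s*np.cos(TRAY[2]),TRAY[1]+s*np.sin(TRAY[2]),TRAY[2]+np.pi/2)
SLOT={"spray_can":slot(1),"jar":slot(0),"oil_tin":slot(-1)}
ZT=.25
def pick(x,y,a,z,zt=ZT):
    move_ptp([x,y,zt],down(a)); move_straight([x,y,z],.2); move_gripper(0); o=read_opening()
    move_straight([x,y,zt],.2); print("picked",round(o,4),round(read_opening(),4),round(read_time(),1)); return o
def place(x,y,a,z,zt=ZT,open_=.094):
    move_ptp([x,y,zt],down(a)); move_straight([x,y,z+.015],.2); s=move_straight([x,y,z],.04,force_limit=15)
    pz=read_position()[2]; hold(.2); move_gripper(open_); move_straight([x,y,zt],.2); print("placed",s,round(pz-z,4),round(read_time(),1))
E
python3 - <<'E'
from h import *
from m import rect
T=np.load("pics/plate.npz"); P,d=T["P"],T["d"]; x,y,z=np.moveaxis(P,-1,0)
r=np.hypot(x-.497,y+.336); near=(r<.13)&(d>0)&(z<.1)
print("bench",np.median(z[near&(r>.1)])); rect(P,near&(z>.006),"plate")
for k in (0,np.pi,-np.pi):
  for n in G:
    for w,(X,Y,a) in (("home",HOME[n]),("slot",SLOT[n])):
      print(round(k,1),n,w,[None if (q:=solve_ik([X,Y,zz],down(a+k))) is None else round(float(q[5]),2) for zz in (.07,ZT)])
E
```

```text
bench 4.4752838082037994e-05
plate c [ 497.7 -334. ] s [150.4 110.7] a 71.6 z [0.0087 0.0103 0.0149] 5383
0 spray_can home [0.02, 0.02]
0 spray_can slot [-1.02, -1.02]
0 jar home [-0.17, -0.17]
0 jar slot [-0.93, -0.93]
0 oil_tin home [-0.42, -0.42]
0 oil_tin slot [-0.82, -0.82]
3.1 spray_can home [None, None]
3.1 spray_can slot [2.12, 2.12]
3.1 jar home [None, None]
3.1 jar slot [2.21, 2.21]
3.1 oil_tin home [None, None]
3.1 oil_tin slot [2.32, 2.32]
-3.1 spray_can home [None, None]
-3.1 spray_can slot [2.12, 2.12]
-3.1 jar home [None, None]
-3.1 jar slot [2.21, 2.21]
-3.1 oil_tin home [None, None]
-3.1 oil_tin slot [2.32, 2.32]
```

Run:
```python
from h import *
for n in ("spray_can","jar","oil_tin"):
    o=pick(*HOME[n],.018+G[n]-.019)
    if o<.04: print("missed",n); break
    place(*SLOT[n],.004+G[n]-.019+.001)
p=(.40,.30,.40); move_ptp(p,down(np.pi/2)); c=calibration("wrist"); im,d=grab_frame("wrist"); np.savez("pics/tray2.npz",im=im,P=cloud(d,c),d=d)
p=(.55,-.02,.36); move_ptp(p,down(np.pi/2)); c=calibration("wrist"); im2,d=grab_frame("wrist"); np.savez("pics/rack2.npz",im=im2,P=cloud(d,c),d=d)
cv2.imwrite("pics/two.png",cv2.resize(np.hstack([im,im2])[:,:,::-1],(800,300)))
```

```text
picked 0.0554 0.0556 10.2
placed False -0.0001 14.7
picked 0.0658 0.0661 18.6
placed False -0.0002 23.4
picked 0.0499 0.0497 27.9
placed False -0.0001 33.2
```

View pics/two.png

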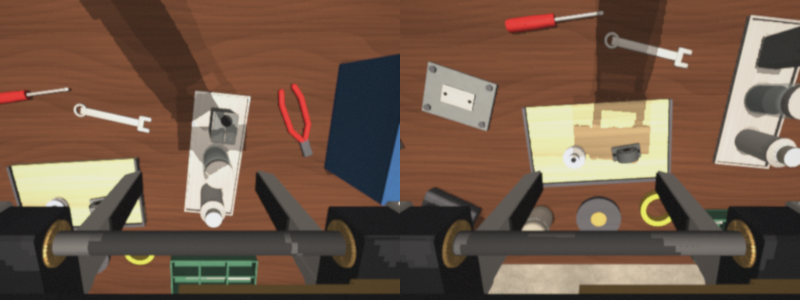

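```bash
cat > m2.py <<'E'
from h import *
from m import rect
T=np.load("pics/rack2.npz"); P,d=T["P"],T["d"]; x,y,z=np.moveaxis(P,-1,0)
nb=(np.hypot(x-.6206,y-.0445)<.05)&(d>0)
rect(P,nb&(z>.04)&(z<.075),"housing"); rect(P,nb&(z>.0225),"all"); rect(P,nb&(z>.0235)&(z<.033),"feet")
rect(P,(np.hypot(x-.63,y+.075)<.05)&(z>.03)&(d>0),"pulley")
T=np.load("pics/tray2.npz"); P,d=T["P"],T["d"]; x,y,z=np.moveaxis(P,-1,0)
for n,h in (("spray_can",.145),("jar",.132),("oil_tin",.132)):
    X,Y,_=SLOT[n]; print(n,np.round([X,Y],4)); rect(P,(np.hypot(x-X,y-Y)<.05)&(abs(z-h)<.006)&(d>0),n)
E
python3 m2.py
```

```text
housing c [620.7  44.2] s [26.  46.7] a 10.2 z [0.0458 0.0646 0.07  ] 481
all c [620.5  44.5] s [33.7 65.6] a 10.6 z [0.0266 0.0555 0.0697] 779
feet c [620.5  44.5] s [33.7 65.6] a 10.6 z [0.0258 0.0279 0.0298] 274
pulley c [630.6 -75.2] s [48.4 48.9] a 89.5 z [0.0368 0.0385 0.0528] 598
spray_can [0.5952 0.3309]
spray_can c [595.2 331.1] s [35.3 33.2] a 0.4 z [0.1419 0.1448 0.1462] 348
jar [0.4987 0.3405]
jar c [499.1 341.2] s [59.4 59.8] a 11.5 z [0.1303 0.132  0.1334] 1053
oil_tin [0.4022 0.3501]
oil_tin c [403.7 350.8] s [50.7 62.7] a 84.5 z [0.1298 0.1317 0.1333] 1136
```

Run:
```python
from h import *
from m import rect
move_gripper(.06)
o=pick(.6205,.0445,10.5*D,.033,.16)
if o>.02:
    place(.4975,-.3343,-18.2*D,.0295,.16,.05)
    p=(.44,-.3,.32); move_ptp(p,down(np.pi/2)); c=calibration("wrist"); im,d=grab_frame("wrist"); P=cloud(d,c); x,y,z=np.moveaxis(P,-1,0)
    r=np.hypot(x-.4975,y+.3343); nb=(r<.045)&(d>0)
    rect(P,nb&(z>.0195)&(z<.1),"bearing"); rect(P,(r<.13)&(d>0)&(z>.006)&(z<.0125),"plate")
    cv2.imwrite("pics/brg.png",im[120:300,150:330,::-1].repeat(3,0).repeat(3,1))
```

```text
picked 0.0239 0.0239 39.6
placed True -0.0004 43.9
bearing c [ 498.1 -333.9] s [65.9 33.9] a 71.5 z [0.0225 0.0517 0.0659] 901
plate c [ 497.8 -333.8] s [150.  110.6] a 71.6 z [0.0086 0.01   0.0115] 4133
```

View pics/brg.png

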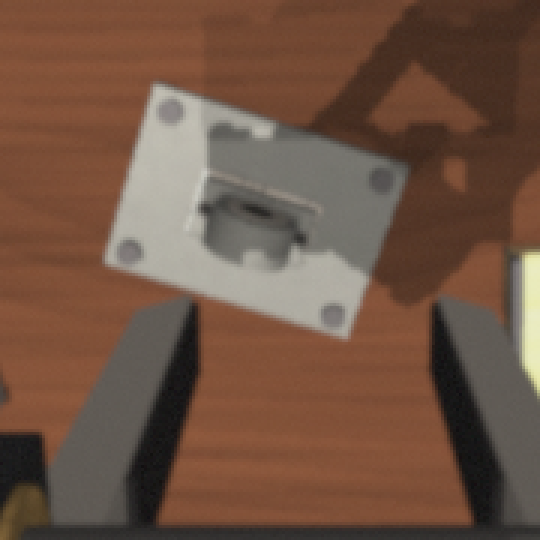

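Run:
```python
from h import *
from m import rect
move_gripper(.094)
for n in ("oil_tin","jar","spray_can"):
    o=pick(*SLOT[n],.004+G[n]-.019)
    if o<.04: print("missed",n); break
    place(*HOME[n],.018+G[n]-.019+.0008)
p=(.55,-.02,.42); move_ptp(p,down(np.pi/2)); c=calibration("wrist"); im,d=grab_frame("wrist"); P=cloud(d,c); x,y,z=np.moveaxis(P,-1,0)
for n,h in (("spray_can",.159),("jar",.146),("oil_tin",.146)):
    X,Y,_=HOME[n]; print(n,X,Y); rect(P,(np.hypot(x-X,y-Y)<.05)&(abs(z-h)<.006)&(d>0),n)
rect(P,(np.hypot(x-.63,y+.075)<.05)&(abs(z-.052)<.006)&(d>0),"pulley hub")
im,d=grab_frame("top"); cv2.imwrite("pics/end.png",im[:,:,::-1]); print(read_time())
```

```text
picked 0.0498 0.0498 51.6
placed False -0.0001 56.9
picked 0.0655 0.0662 61.3
placed False -0.0002 65.9
picked 0.0554 0.0556 70.1
placed False -0.0001 74.4
spray_can 0.5571 0.0799
spray_can c [557.3  79.6] s [33.7 34.2] a 0.6 z [0.1571 0.1589 0.1604] 431
jar 0.5592 -0.0253
jar c [560.  -24.8] s [59.5 60.1] a 27.9 z [0.1443 0.1459 0.1474] 1174
oil_tin 0.5634 -0.1233
oil_tin c [ 564.6 -123.1] s [50.6 63.1] a 8.4 z [0.1438 0.1458 0.1475] 1099
pulley hub c [630.7 -75.1] s [21.3 22.9] a 88.8 z [0.05   0.0519 0.0539] 124
76.0167
```

View pics/end.png

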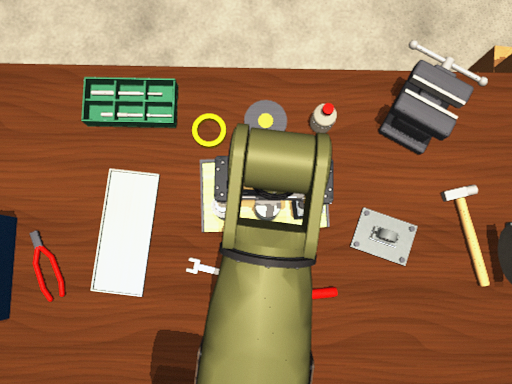

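The final picture shows the tray empty at (125,233) and the bearing on the pad at (385,237). The arm hides the rack, but the wrist measurement puts all three containers within about 1.5 mm of where they started, and the pulley has not moved.

```bash
python3 -c "
from workcell import *
print(hand_in())"
```

```text
the job is handed in; nothing more can be done
None
```

The job is handed in at about 76 s of the 144 s: the bearing sits centred and square on the pad (within about 0.5 mm), all three containers are upright on the rack within about 1.5 mm of their starting spots, and the pulley has not moved.

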